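# Check the sprung tilt plate of a pad former against its scale

### The arm

A 6-joint arm with a two-finger parallel gripper is mounted at the origin on the work surface. World frame = base frame: x ahead of the robot, y to its left, z up, the work surface at z = 0. Lengths are in m, angles in rad, forces in N, time in s.
With the tool pointing down it reaches from about 0.3 to 0.875 m from the base axis. Payload 6.4 kg.
Tool frame: the origin (TCP) lies midway between the tips of the shut fingers; the grasp point (between the pads) lies ctrl.grip_depth behind it (ctrl.grip_depth is the distance from the TCP to the grasp point, in m); x points along the fingers, y is the direction in which the jaws open and shut, and the axes are right-handed (so a half turn about x gives the same grasp; the last joint's range is limited). The gripper opens to 85 mm and grips with 20 to 120 N. Pads are 22 mm wide; open, the fingers measure 114 mm over their backs; the gripper's body (76 mm by 85 mm) begins 54 mm behind the grasp point. The pads swing forward as they close: fully open they stand 13 mm farther back than shut.
Start: joints at [-1.311, 0.181, 1.607, -0, 1.354, -0.206], TCP at [0.258, -0.514, 0.202] pointing down, gripper open.
Joint ranges: [-2.99, 2.99], [-0.89, 2.07], [0.3, 2.58], [-1.14, 4.28], [0, 2.63], [-3.12, 3.12]. Speed limits (rad/s): [2.57, 2.57, 3.01, 3.14, 3.14, 3.14].

### API

Orientations are given as a unit quaternion [w, x, y, z].
In Python, from bench import ctrl gives the robot as it stands.
- The arm moves only by the tool carry_out, never from a script. Its argument "motion" is one flat list of numbers, 7 for each row, row after row: the turn, a rotation vector about the tool's x, y, z in degrees, then the shift along the tool's x, y, z in m, then the gripper's target within -1 to 1 (shut at 1, half-way at 0, fully open at -1). A call has 1 to 10 rows; each row shifts and turns the pose as measured when the row begins, along the tool's axes as they then stand; what a row does not reach is not made up. A row lasts 1/10 s, in which the tool goes at most 50 mm and 8.59 degrees, less where a joint would pass 70% of its speed; a pose out of reach is approached as far as the arm can. A call with a gripper value outside its range is refused whole. The fingers move at their own pace and stop on an object; the grip force is fixed at half the most. Time passes only in rows, so rows that do not move let the fingers close. It gives the time, the measured TCP pose, the force and the opening at its end, in the units of the state.
- ctrl.get_obs(): the state, without advancing time (a new reading comes with each control period).
- ctrl.camera(name): name is "side" or "top" or "wrist"; returns the picture (480x640x3 uint8, blue, green, red); there is no depth.
- ctrl.camera_params(name): a dict with "mtx" (3x3 intrinsics, pixels), "pose" (4x4, takes a point from camera to world coordinates); the wrist camera has in their place "hand_eye" (4x4, takes a point from camera to tool coordinates, whose origin is the TCP and whose axes are the tool frame's). Camera axes: x right, y down, z forward; pixel columns grow to the right and rows downward; lengths in m; the calibration is good to about 2 mm. A picture is of the moment at which its call begins: read the wrist's pose just before it. camera_params takes no time and is no camera call.
- ctrl.hand_in(): hands the job in, once; it reports no verdict.
Trained networks look in the newest picture that a camera, given by its name, has taken for a name from the list of things; names that differ only in an ending like _2 or _b are one class to them, and where a whole thing is asked for, a point or a joint stands for the part that bears it (a point fixed in the world has none). Each returns a list of dicts, best first, with "conf" (0 to 1); they miss things now and then, are a little off and sometimes report something else, mostly with a low value. They report only what shows in the picture. A call takes as long as a camera call. They do not tell look-alikes from the thing itself.
- ctrl.boxes_of(camera, thing): "point" ([x, y, z] in m, in the coordinates of the camera as it stood for that picture, good to about 4 mm: the middle of the surface that is visible of it).
- ctrl.trace(camera, thing): "pixels" (480x640 bool, what is visible of it).
- ctrl.landmark_of(camera, thing): "point" ([x, y, z] in m, in the coordinates of the camera as it stood for that picture, good to about 4 mm: a listed point, or the origin of a listed thing).
The state is a dict: "time_s": time; "q": joint angles; "dq": joint speeds; "joint_efforts": joint torques, N m; "eef_pos": TCP position; "eef_rot": TCP orientation; "wrist_force": force on the tool from outside, world axes, zero at the start; "torque": the same for the moment, N m; "opening": opening from 0.0 (shut) to 1.0 (fully open).
Only numpy, scipy, OpenCV 4.12 (cv2) and the standard library are available. Lean on these libraries where they do the work, as an engineer would, in place of code of your own. Each camera call takes 0.05 s, during which the arm holds its last target. There are 200 camera calls.

### The job

Push the loose wooden chock out from under the red-dotted corner of the tilt plate until no part of it is below the plate, keeping it standing on the bench. Then press that corner down until the orange pointer has risen into the green band of the scale, hold it there for about a second without letting the pointer go past the band, and let the plate spring back up. Push and press only: pick nothing up, do not shift the green band, and leave everything else where it stands.

Things in the scene. Friction and masses are not known exactly. Their poses are not given: they have to be found in the camera images.
- mount: Grey fixed stand. Origin on the bench under the plate's middle, z up. Its x axis runs along the pivot line (52 mm up); the pressed corner is at +y; pointer and white scale board (62 mm wide, 125 high, 178 out) at -y, marked face to +x. Base and bearings: x within 76 mm, y -205 to 40, up to 55 high; a spring at y = 46. Under the pressed corner (y over 56) stands only the chock.
- plate (a joint): Plate tilt, rad: 0 level at rest, grows as the red-dotted corner goes down, stop at 0.30. Aluminium diamond, corners 95 mm from the mount's origin along its x and y, 8 mm thick, top 58 mm above the bench at rest; a black dome (80 mm wide, 31 high) is fixed on its middle. Sprung back up: 3 N at the red dot starts it, 14 N gives 0.25 rad.
- corner_pad (a point): Centre of the top of the red dot (26 mm disc, 4 mm thick) on the corner of the plate to be pressed: 74 mm from the pivot line, 62 mm above the bench at rest. It moves with the plate.
- pointer_tip (a point): Tip of the orange pointer (5 mm square bar fixed to the plate), 190 mm from the pivot line on the far side from the red dot, 54 mm above the bench at rest. It rises about 2.57 mm for each mm the red dot goes down.
- green_band (a point): Middle of the green band, in the line of the pointer tip's travel (the band lies 8 mm behind this point, on the scale). The band is 16 mm high; its middle is 76 to 96 mm above the bench, different each time; a red strip lies above it. The pointer is right when its tip is level with the band, at most 8 mm above or below this point.
- chock: Loose pale wooden block, 110 mm long (its y), 40 wide (its x), 44 high, about 120 g; origin at the centre of its underside. It stands on the bench, roughly along the mount's y axis, its inner 30 mm under the red-dotted corner (6 mm gap), the other 80 mm sticking out beyond the corner. It stops the plate too early. Pushed at its middle it slides out sideways, either way along the mount's x.
- chock_end (a point): Middle of the chock's end face that starts under the plate, half way up; 55 mm from the chock's origin towards its -y.
- tape_roll: Bystander: pale roll of tape, 90 mm across, 22 mm high; origin under its middle.
- glue_jar: Bystander: white jar, 68 mm across, 85 mm high; origin under its middle.
- pink_lid_jar: Bystander: green glass jar with pink lid, 72 mm across, 100 mm high; origin under its middle.
- screwdriver: Bystander: screwdriver lying along its x axis; origin under its middle.
- spare_former: Bystander: loose black dome, 80 mm across, 36 mm high; origin under its middle.
- spare_block: Bystander: darker wooden block 70 x 40 x 35 mm (not the chock); origin under its middle.
- brush: Bystander: brush lying along its x axis; origin under its middle.
Not all that is in view belongs to the job. What is shaped like the chock but black is not meant.

How it is judged:
On the way, in this order (a step that is already met when the one before it is completed fails the run):
1. the chock is clear of the plate and standing still ((horizontal distance between chock_end and corner_pad above 0.05 m or y of chock_end in the frame of mount above 0.098 m) and linear speed of chock below 0.02 m/s), for 0.2 s.
2. the corner is pressed and the pointer held in the green band ((horizontal distance between chock_end and corner_pad above 0.05 m or y of chock_end in the frame of mount above 0.098 m) and z of pointer_tip in the frame of green_band between -0.009 and 0.009 m), for 0.5 s.
At the end, for the whole second after the job is handed in: The chock stands upright and still on the bench, out from under the plate: the middle of its inner end over 50 mm (seen from above) from the red dot, or over 98 mm out along the mount's y. After the press the plate is back at rest (tilt below 0.02 rad) (all of step 1 and angle between chock's own z axis and vertical below 0.1 rad and height (world z) of chock between -0.005 and 0.005 m and value of joint plate below 0.02 rad); the robot touches nothing.
It fails at once if the chock is lifted or tipped over (height (world z) of chock above 0.012 m or angle between chock's own z axis and vertical above 0.35 rad).
It fails at once if the pointer is pressed past the green band (more than 14 mm above its middle) (z of pointer_tip in the frame of green_band above 0.014 m).
It fails at once if the green band is shifted by more than 4 mm (distance of green_band from where it was at the start of the episode above 0.004 m).
It fails at once if a bystander is moved by more than 20 mm (distance of any of tape_roll, glue_jar, pink_lid_jar, screwdriver, spare_former, spare_block, brush from where it was at the start of the episode above 0.02 m).
It also fails if it takes over 45 s, if anything falls off the work surface, if the arm or the gripper's body presses on something with over 40 N, if the wrist force passes 120 N, or if a joint passes its speed limit or range.

## Working session

There is one attempt and no reset: what is moved stays moved. The work goes in short steps, Python scripts to look and compute and a tool call to move; the robot and the scene stay as the last step left them, time stands still between calls to the robot, and variables do not carry over. Pictures are saved under pics/ and viewed, about 8 in all and at most 12, crops included, and the job is handed in when it is done.

Besides the shell and the picture viewer there is one more tool, called as name(argument=value, ...) on one line, values as JSON. carry_out: Moves the arm, as the interface text tells. Its arguments: {"type":"object","properties":{"motion":{"type":"array"}},"required":["motion"]}

```bash
mkdir -p pics; cat > h.py <<'E'
import numpy as np, cv2
from bench import ctrl
from scipy.spatial.transform import Rotation as R
def rot(q): return R.from_quat([q[1],q[2],q[3],q[0]]).as_matrix()
def T(cam):
    p=ctrl.camera_params(cam)
    if 'pose' in p: return np.array(p['pose'])
    o=ctrl.get_obs(); M=np.eye(4); M[:3,:3]=rot(o['eef_rot']); M[:3,3]=o['eef_pos']
    return M@np.array(p['hand_eye'])
def lm(cam,thing,f='landmark_of',n=2):
    M=T(cam); return [(round(d['conf'],2),np.round((M@np.r_[d['point'],1])[:3],4).tolist()) for d in getattr(ctrl,f)(cam,thing)[:n]]
E
python3 - <<'E'
from h import *
o=ctrl.get_obs(); print({k:np.round(v,3) for k,v in o.items()}, ctrl.grip_depth); print(np.round(rot(o['eef_rot']),3))
for c in ['top','side']:
    im=ctrl.camera(c); cv2.imwrite(f'pics/{c}0.png',im)
    print(c, np.round(T(c),3).tolist())
    for t in ['mount','corner_pad','pointer_tip','green_band','chock','chock_end','tape_roll','glue_jar','pink_lid_jar','screwdriver','spare_former','spare_block','brush']: print(t,lm(c,t))
E
```

```text
{'time_s': np.float64(0.0), 'q': array([-1.311,  0.182,  1.608, -0.   ,  1.354, -0.206]), 'dq': array([ 0.   ,  0.001, -0.002, -0.   , -0.   , -0.   ]), 'joint_efforts': array([ 0.0000e+00, -4.4487e+01, -3.5133e+01, -0.0000e+00,  9.0000e-03,
        0.0000e+00]), 'eef_pos': array([ 0.258, -0.513,  0.201]), 'eef_rot': array([-0.163, -0.688, -0.164,  0.688]), 'wrist_force': array([-0.338, -0.191,  0.264]), 'torque': array([-0.023,  0.009, -0.007]), 'opening': np.float64(0.998)} 0.0187
[[-0.     0.449 -0.893]
 [ 0.002 -0.893 -0.449]
 [-1.    -0.002 -0.   ]]
top [[0.023, -0.987, 0.159, 0.39], [-0.999, -0.019, 0.026, -0.026], [-0.022, -0.159, -0.987, 1.06], [0.0, 0.0, 0.0, 1.0]]
mount [(0.79, [0.5362, 0.0654, -0.0034])]
corner_pad [(0.64, [0.5497, 0.1377, 0.0617])]
pointer_tip [(0.8, [0.5069, -0.1237, 0.0516]), (0.3, [0.7778, -0.1677, -0.0007])]
green_band []
chock [(0.89, [0.5572, 0.1834, -0.0031]), (0.83, [0.3657, 0.2148, -0.0011])]
chock_end [(0.7, [0.5542, 0.1312, 0.0214]), (0.66, [0.3248, 0.2408, 0.0173])]
tape_roll [(0.66, [0.6342, 0.3869, -0.0054]), (0.48, [0.5564, 0.1303, 0.0209])
[... 272 characters left out ...]
-0.002]), (0.31, [0.323, -0.3037, -0.0027])]
side [[-0.833, -0.406, 0.377, 0.119], [-0.554, 0.624, -0.551, 0.601], [-0.012, -0.668, -0.744, 0.925], [0.0, 0.0, 0.0, 1.0]]
mount [(0.87, [0.5413, 0.0608, 0.0027])]
corner_pad []
pointer_tip [(0.88, [0.5061, -0.1241, 0.0553])]
green_band []
chock [(0.84, [0.3521, 0.0162, 0.0022]), (0.79, [0.5591, 0.1803, -0.0007])]
chock_end [(0.98, [0.3276, 0.237, 0.0184]), (0.94, [0.2962, 0.0157, 0.0207])]
tape_roll [(0.84, [0.6368, 0.3826, -0.0003])]
glue_jar [(0.74, [0.4459, 0.3907, -0.0026])]
pink_lid_jar [(0.92, [0.4697, -0.4396, -0.002])]
screwdriver [(0.58, [0.7868, 0.1621, 0.0009])]
spare_former [(0.86, [0.6217, -0.4226, 0.0051])]
spare_block []
brush []
```

View pics/top0.png

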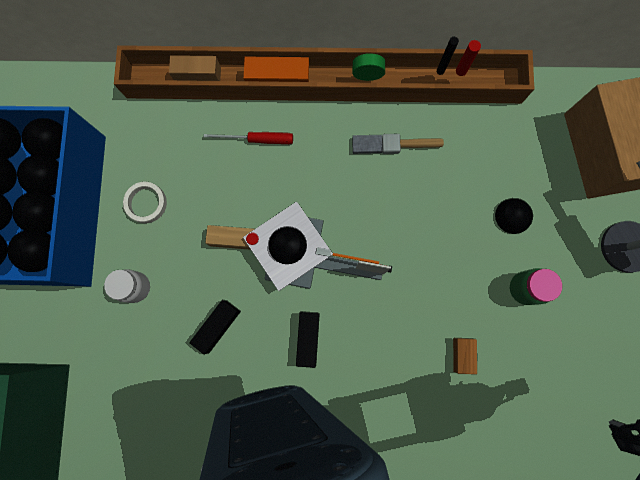

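View pics/side0.png

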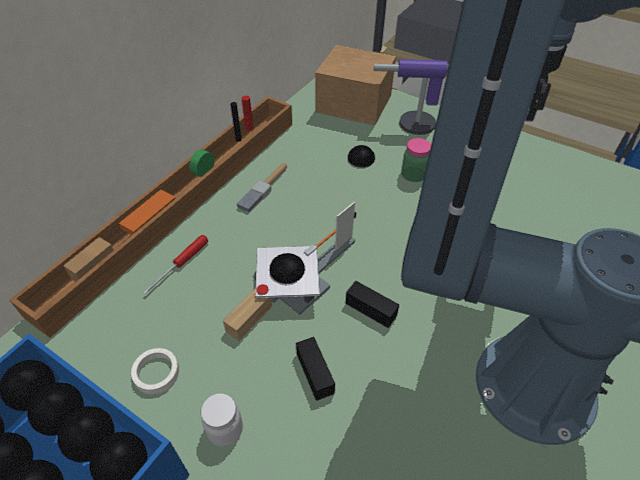

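```bash
cat >> h.py <<'E'
def go(p,yawy,tilt=0):
    """rotvec(deg) and shift in current tool axes to reach TCP p, tool x down (tilted about tool y), tool y heading yawy deg"""
    o=ctrl.get_obs(); A=rot(o['eef_rot']); a=np.radians(yawy)
    y=np.array([np.cos(a),np.sin(a),0]); x=np.array([0,0,-1.]); G=np.c_[x,y,np.cross(x,y)]@R.from_euler('y',tilt,degrees=True).as_matrix()
    rv=np.degrees(R.from_matrix(A.T@G).as_rotvec()); s=A.T@(np.array(p)-o['eef_pos'])
    print('pos',np.round(o['eef_pos'],4),'rv',np.round(rv,2),'shift tool',np.round(s,4),'F',np.round(o['wrist_force'],1),'t',round(float(o['time_s']),2)); return G
E
python3 - <<'E'
from h import *
p=ctrl.camera_params('wrist'); print(np.round(p['hand_eye'],3),np.round(p['mtx'],0))
go([.66,-.15,.25],-99.4)
E
```

```text
[[-0.    -0.291  0.957 -0.173]
 [ 1.     0.     0.     0.   ]
 [-0.     0.957  0.291 -0.073]
 [ 0.     0.     0.     1.   ]] [[340.   0. 319.]
 [  0. 340. 237.]
 [  0.   0.   1.]]
pos [ 0.2583 -0.5138  0.2023] rv [36.09  0.   -0.  ] shift tool [-0.0477 -0.1446 -0.5223] F [0.4 0.7 0.4] t 1.4
```

carry_out(motion=[0,0,0,0,-0.015,-0.041,-1,0,0,0,0,-0.015,-0.041,-1,0,0,0,0,-0.015,-0.041,-1,0,0,0,0,-0.015,-0.041,-1,0,0,0,0,-0.015,-0.041,-1,0,0,0,0,-0.015,-0.041,-1,0,0,0,0,-0.015,-0.041,-1,0,0,0,0,-0.015,-0.041,-1,0,0,0,0,-0.015,-0.041,-1,0,0,0,0,-0.015,-0.041,-1])

```text
time_s: 2.4
eef_pos: [0.5657, -0.1905, 0.2028]
eef_rot: [0.161, 0.689, 0.157, -0.689]
wrist_force: [1.2, -1.5, 0.5]
opening: 1.003
```

carry_out(motion=[8,0,0,0,0,0,-1,8,0,0,0,0,0,-1,8,0,0,0,0,0,-1,8,0,0,0,0,0,-1,4,0,0,0,0,0,-1,0,0,0,0,0,0,-1])

```text
time_s: 3.0
eef_pos: [0.5701, -0.1829, 0.2023]
eef_rot: [-0.065, 0.705, -0.067, -0.703]
wrist_force: [-0.2, -0.7, -0.5]
opening: 1.001
```

```bash
python3 - <<'E'
from h import *
go([.62,-.13,.2],-99.4)
im=ctrl.camera('wrist'); cv2.imwrite('pics/w1.png',im)
for t in ['green_band','pointer_tip','mount']: print(t,lm('wrist',t))
E
```

```text
pos [ 0.5701 -0.1829  0.2023] rv [-1.38 -0.19 -0.14] shift tool [ 0.0023 -0.0612 -0.0391] F [-0.2 -0.7 -0.5] t 3.0
green_band [(0.66, [0.5067, -0.1237, 0.0806])]
pointer_tip [(0.61, [0.5095, -0.1274, 0.0586])]
mount [(0.92, [0.5427, 0.0631, 0.0031])]
```

View pics/w1.png

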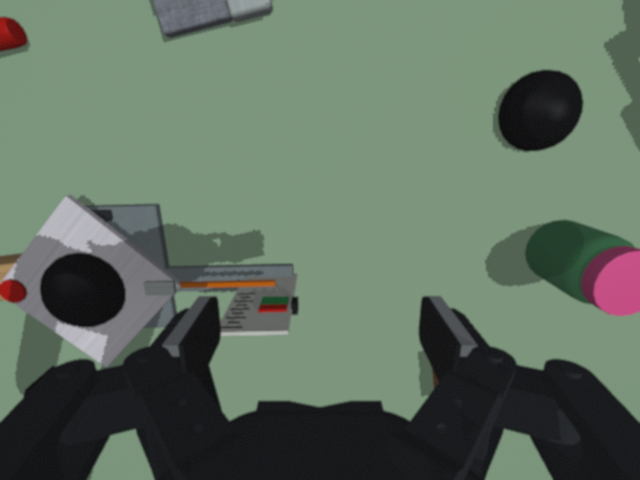

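carry_out(motion=[0,0,0,0,-0.02,-0.02,-1,0,0,0,0,-0.02,-0.02,-1,0,0,0,0,-0.02,-0.02,-1,0,0,0,0,0,-0.02,-1,0,0,0,0,0,0,-1,0,0,0,0,0,0,-1])

```text
time_s: 3.8
eef_pos: [0.6619, -0.1379, 0.2023]
eef_rot: [-0.063, 0.705, -0.065, -0.703]
wrist_force: [-0.7, 0.7, -0.2]
opening: 1.0
```

```bash
python3 - <<'E'
from h import *
go([.62,-.13,.2],-99.4)
M=T('wrist'); K=np.array(ctrl.camera_params('wrist')['mtx'])
im=ctrl.camera('wrist'); cv2.imwrite('pics/w2.png',cv2.resize(im[180:420,180:480],(750,600)))
for t in ['green_band','pointer_tip','mount','corner_pad','chock_end','chock']: print(t,lm('wrist',t))
ux=np.array([.987,-.163,0]); tip=np.array([.5065,-.124,.054])
hsv=cv2.cvtColor(im,cv2.COLOR_BGR2HSV)
def z(px,off):
    d=M[:3,:3]@np.linalg.inv(K)@np.r_[px,1]; o=M[:3,3]; s=ux@(tip-ux*off-o)/(ux@d); return o+s*d
h,s,v=cv2.split(hsv)
for n,m in [('g',(h>50)&(h<80)&(s>140)),('r',((h<6)|(h>174))&(s>150)),('o',(h>8)&(h<20)&(s>170))]:
    nn,l,st,c=cv2.connectedComponentsWithStats(m.astype(np.uint8))
    for i in range(1,nn):
        if st[i,4]>30: 
            pts=np.argwhere(l==i)[:,::-1]; zs=[z(p,0 if n=='o' else 8e-3)[2] for p in pts]
            print(n,st[i],np.round(c[i],1),np.round(z(c[i],8e-3),4),np.round(z(c[i],0),4),'z range',np.round(np.percentile(zs,[2,50,98]),4))
E
```

```text
pos [ 0.6619 -0.1379  0.2023] rv [-0.97 -0.16 -0.16] shift tool [ 0.0021 -0.0002  0.0427] F [-0.7  0.7 -0.2] t 3.8
green_band [(0.84, [0.5063, -0.1265, 0.0802])]
pointer_tip [(0.98, [0.5118, -0.1273, 0.0595])]
mount [(0.92, [0.5432, 0.0616, -0.0]), (0.64, [0.7789, -0.1695, 0.0054])]
corner_pad [(0.95, [0.5453, 0.1317, 0.0594])]
chock_end [(0.34, [0.5057, -0.125, 0.0815])]
chock [(0.91, [0.5581, 0.1792, 0.0042]), (0.78, [0.3726, 0.2088, -0.0006])]
g [325 368  22   8 157] [335.3 371.1] [ 0.4981 -0.1257  0.0753] [ 0.5061 -0.1266  0.0854] z range [0.0702 0.0752 0.0801]
r [   0  111  105   37 2519] [ 52.1 129.2] [-0.5573 -6.5166  9.1021] [-0.5137 -6.3014  8.8071] z range [-106.8335    7.2655  138.9712]
r [ 76 349  23  17 230] [ 88.2 356. ] [0.5437 0.1501 0.0427] [0.5501 0.1399 0.054 ] z range [0.031  0.0426 0.0572]
r [324 378  25   8 191] [336.1 381.6] [ 0.4981 -0.1257  0.0911] [ 0.5061 -0.1266  0.1007] z range [0.0857 0.0915 0.0961]
o [245 350  88   5 413] [290.2 352.1] [ 0.5062 -0.0766  0.0416] [ 0.5139 -0.0791  0.0529] z range [0.0486 0.0529 0.0572]
```

View pics/w2.png

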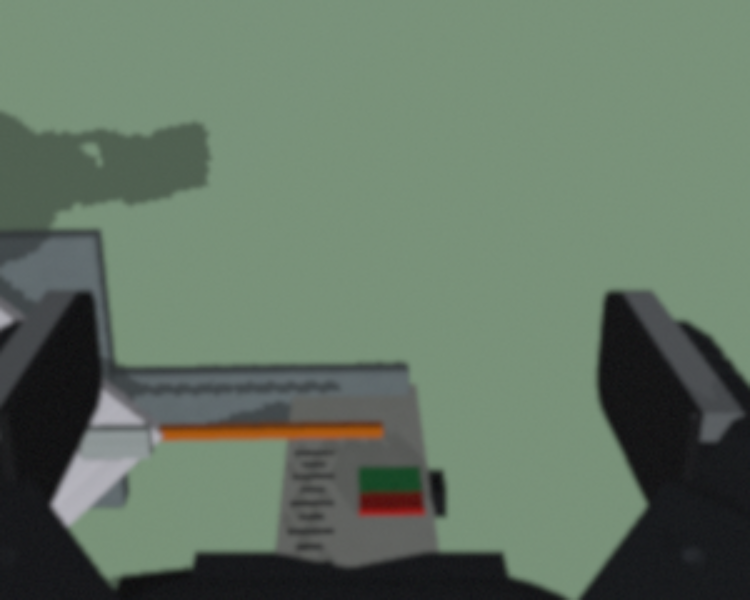

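```bash
cat >> h.py <<'E'
def ray(cam,px,zz):
    M=T(cam);K=np.array(ctrl.camera_params(cam)['mtx']); d=M[:3,:3]@np.linalg.inv(K)@np.r_[px,1]; o=M[:3,3]; return (o+(zz-o[2])/d[2]*d)
def chk():
    """top view: red dot, and chock top-face corners (tan blob)"""
    im=ctrl.camera('top'); h,s,v=cv2.split(cv2.cvtColor(im,cv2.COLOR_BGR2HSV))
    w=np.zeros_like(h); w[180:320,190:330]=1
    m=(((h<6)|(h>174))&(s>150)&(w>0)); p=np.argwhere(m)[:,::-1].mean(0); print('dot',np.round(ray('top',p,.062),4))
    ds=ctrl.trace('top','chock')
    for d in ds[:3]:
        pts=np.argwhere(d['pixels'])[:,::-1].astype(np.float32); print(round(d['conf'],2),len(pts),'box@.044',[np.round(ray('top',q,.044)[:2],3).tolist() for q in cv2.boxPoints(cv2.minAreaRect(pts))], im[d['pixels']].mean(0).round())
    return im
E
python3 - <<'E'
from h import *
chk()
print(lm('top','chock'),lm('top','corner_pad'),lm('top','pointer_tip'))
E
```

```text
dot [0.5484 0.134  0.062 ]
0.76 873 box@.044 [[0.536, 0.236], [0.581, 0.236], [0.576, 0.14], [0.531, 0.141]] [ 60.  95. 117.]
0.55 1225 box@.044 [[0.338, 0.259], [0.43, 0.194], [0.403, 0.156], [0.312, 0.221]] [10.  9.  9.]
[(0.9, [0.3666, 0.2121, 0.0012]), (0.81, [0.5579, 0.1858, -0.0024])] [(0.67, [0.5493, 0.138, 0.0595])] []
```

```bash
python3 - <<'E'
from h import *
go([.485,.192,.2],-97)
E
```

```text
pos [ 0.6622 -0.1382  0.2028] rv [-3.44 -0.22 -0.18] shift tool [ 0.001  -0.2926  0.2341] F [-0.   0.8 -0.1] t 4.4
```

carry_out(motion=[-3.4,0,0,0,-0.033,0.026,1,0,0,0,0,-0.033,0.026,1,0,0,0,0,-0.033,0.026,1,0,0,0,0,-0.033,0.026,1,0,0,0,0,-0.033,0.026,1,0,0,0,0,-0.033,0.026,1,0,0,0,0,-0.033,0.026,1,0,0,0,0,-0.033,0.026,1,0,0,0,0,-0.033,0.026,1,0,0,0,0,0,0,1])

```text
time_s: 5.4
eef_pos: [0.4613, 0.1958, 0.2002]
eef_rot: [-0.043, 0.708, -0.045, -0.703]
wrist_force: [0.8, 0.2, -0.3]
opening: 0.003
```

```bash
python3 - <<'E'
from h import *
go([.485,.192,.02],-97)
E
```

```text
pos [0.4613 0.1958 0.2002] rv [-0.17 -0.39 -0.12] shift tool [ 0.1804  0.0004 -0.0228] F [ 0.8  0.2 -0.3] t 5.4
```

carry_out(motion=[0,0,0,0,0,-0.023,1,0,0,0,0.03,0,0,1,0,0,0,0.03,0,0,1,0,0,0,0.03,0,0,1,0,0,0,0.03,0,0,1,0,0,0,0.03,0,0,1,0,0,0,0.02,0,0,1,0,0,0,0,0,0,1])

```text
time_s: 6.2
eef_pos: [0.492, 0.1912, 0.0285]
eef_rot: [-0.042, 0.712, -0.044, -0.7]
wrist_force: [-0.4, -0.2, 0.2]
opening: -0.002
```

```bash
python3 - <<'E'
from h import *
go([.524,.187,.02],-97)
im=ctrl.camera('side'); cv2.imwrite('pics/s3.png',cv2.resize(im[200:400,180:420],(720,600)))
E
```

```text
pos [0.492  0.1912 0.0285] rv [ 0.04 -1.01 -0.05] shift tool [ 0.0091  0.0003 -0.0321] F [-0.4 -0.2  0.2] t 6.2
```

View pics/s3.png

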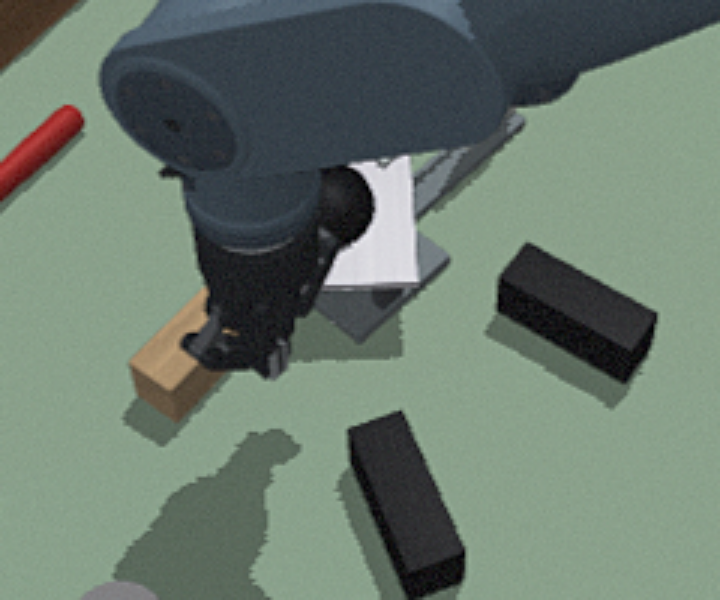

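carry_out(motion=[0,-1,0,0.012,0,-0.005,1,0,0,0,0,0,-0.01,1,0,0,0,0,0,-0.01,1,0,0,0,0,0,-0.008,1,0,0,0,0,0,-0.008,1,0,0,0,0,0,-0.008,1,0,0,0,0,0,-0.008,1,0,0,0,0,0,-0.008,1,0,0,0,0,0,-0.008,1,0,0,0,0,0,-0.008,1])

```text
time_s: 7.25
eef_pos: [0.5858, 0.1809, 0.0269]
eef_rot: [-0.043, 0.711, -0.042, -0.701]
wrist_force: [0.0, 0.9, 0.7]
opening: 0.002
```

```bash
python3 - <<'E'
from h import *
go([.61,.177,.018],-97)
chk()
print(lm('top','chock'),lm('side','chock') if ctrl.camera('side') is not None else 0, lm('side','chock_end',n=3))
E
```

```text
pos [0.5858 0.1809 0.0269] rv [ 0.05 -0.8   0.13] shift tool [ 0.0092  0.0009 -0.0244] F [0.  0.9 0.7] t 7.25
dot [0.5439 0.1384 0.062 ]
0.79 669 box@.044 [[0.356, 0.242], [0.429, 0.193], [0.404, 0.156], [0.331, 0.206]] [12. 12. 11.]
0.76 302 box@.044 [[0.533, 0.184], [0.578, 0.181], [0.574, 0.144], [0.53, 0.147]] [ 62.  98. 121.]
0.71 1056 box@.044 [[0.297, 0.041], [0.406, 0.036], [0.404, -0.005], [0.295, 0.001]] [17. 16. 15.]
[(0.78, [0.3663, 0.2121, 0.0018]), (0.71, [0.3521, 0.0164, -0.0007])] [(0.72, [0.3697, 0.2039, 0.0012]), (0.7, [0.5637, 0.1831, 0.0001])] [(0.88, [0.5533, 0.1305, 0.025]), (0.88, [0.2971, 0.0158, 0.0208]), (0.59, [0.3289, 0.2387, 0.0205])]
```

```bash
python3 - <<'E'
from h import *
im=ctrl.camera('side'); t=ctrl.camera('top')
cv2.imwrite('pics/s4.png',np.hstack([cv2.resize(im[200:400,180:380],(400,400)),cv2.resize(t[160:320,160:320],(400,400))]))
E
```

```text
(no output)
```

View pics/s4.png

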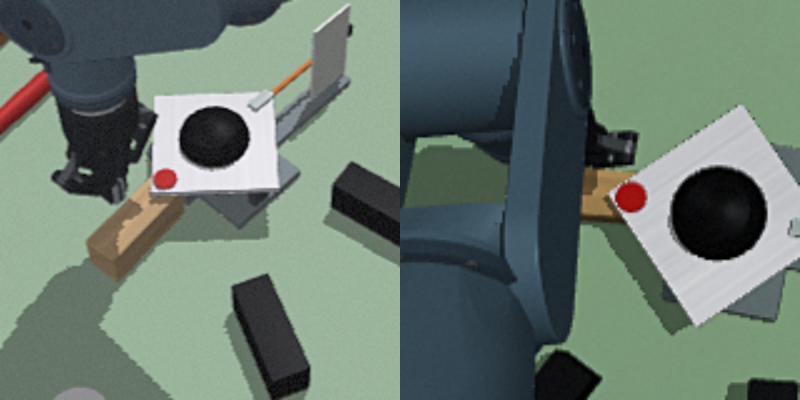

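```bash
python3 - <<'E'
from h import *
o=ctrl.get_obs(); print({k:np.round(v,3) for k,v in o.items()})
A=rot(o['eef_rot']); print(A.round(3))
im=cv2.imread('pics/s4.png')
for c,off,sc,ox in [('side',(180,200),2,0),('top',(160,160),2.5,400)]:
    M=np.linalg.inv(T(c));K=np.array(ctrl.camera_params(c)['mtx'])
    for w in [o['eef_pos'],o['eef_pos']-A[:,0]*.05,[.557,.182,.044],[.537,.24,.044]]:
        q=K@(M@np.r_[w,1])[:3]; q=q[:2]/q[2]; p=(q-off)*sc+[ox,0]; print(c,np.round(w,3),q.round(1),p.round())
        cv2.circle(im,tuple(int(a) for a in p.round()),3,(255,0,255),-1)
s=ctrl.camera('side'); 
cv2.imwrite('pics/s5.png',np.hstack([cv2.resize(im,(600,300)),]))
w=ctrl.camera('wrist'); cv2.imwrite('pics/s5.png',np.vstack([im[:, :800][:300],cv2.copyMakeBorder(cv2.resize(w,(400,300)),0,0,0,400,0)]))
E
```

```text
{'time_s': np.float64(7.65), 'q': array([ 1.070e-01,  4.570e-01,  1.638e+00, -1.000e-03,  1.032e+00,
        1.800e+00]), 'dq': array([-0.001, -0.001, -0.001,  0.001, -0.002, -0.   ]), 'joint_efforts': array([-5.7000e-02, -5.2096e+01, -2.9334e+01, -6.0000e-03, -6.7000e-02,
        0.0000e+00]), 'eef_pos': array([0.585, 0.181, 0.027]), 'eef_rot': array([-0.043,  0.711, -0.042, -0.701]), 'wrist_force': array([-0.073,  0.769,  0.19 ]), 'torque': array([ 0.053,  0.069, -0.031]), 'opening': np.float64(0.003)}
[[ 0.014 -0.121 -0.993]
 [ 0.001 -0.993  0.121]
 [-1.    -0.002 -0.014]]
side [0.585 0.181 0.027] [238.5 306.6] [117. 213.]
side [0.584 0.181 0.077] [236.  293.1] [112. 186.]
side [0.557 0.182 0.044] [247.6 308.4] [135. 217.]
side [0.537 0.24  0.044] [237.7 333.1] [115. 266.]
top [0.585 0.181 0.027] [234.4 224.8] [586. 162.]
top [0.584 0.181 0.077] [229.7 220.5] [574. 151.]
top [0.557 0.182 0.044] [231.7 236.2] [579. 191.]
top [0.537 0.24  0.044] [203.6 245.2] [509. 213.]
```

View pics/s5.png

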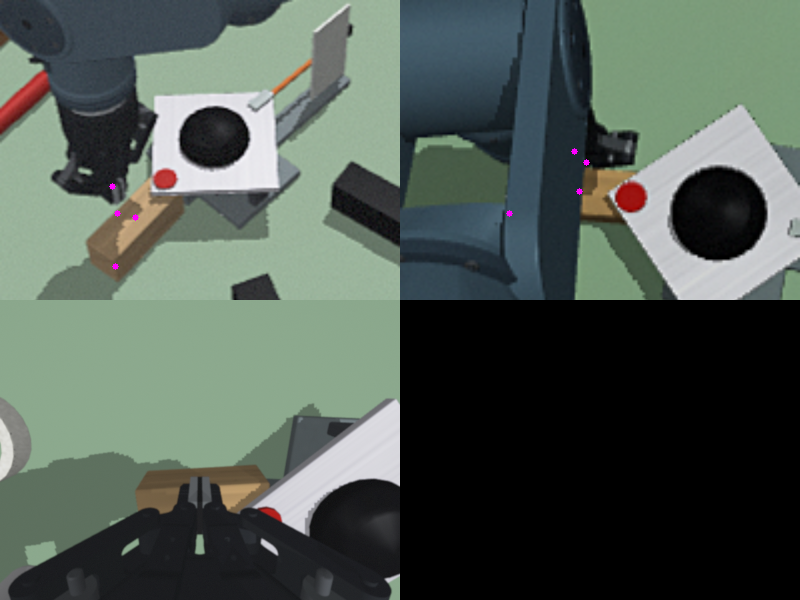

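```bash
python3 - <<'E'
from h import *
M=np.linalg.inv(T('side'));K=np.array(ctrl.camera_params('side')['mtx'])
for w in [[.492,.1912,.0285],[.492,.1912,.05],[.557,.182,0.044]]:
    q=K@(M@np.r_[w,1])[:3]; q=q[:2]/q[2]; print(w,q.round(1),((q-[180,200])*3).round())
M=T('wrist');K=np.array(ctrl.camera_params('wrist')['mtx'])
o=ctrl.get_obs()
q=K@(np.linalg.inv(M)@np.r_[o['eef_pos'],1])[:3];print('tcp in wrist',q[:2]/q[2])
ctrl.camera('wrist'); 
for t in ['chock','chock_end','corner_pad']: print(t,lm('wrist',t))
d=[d for d in ctrl.trace('wrist','chock')][0]; pts=np.argwhere(d['pixels'])[:,::-1]; print(pts.min(0),pts.max(0))
for z in (0,.044):
  print(z,[ray('wrist',p,z).round(3)[:2] for p in [(219,470-300+0),(pts[:,0].min(),(pts[pts[:,0]==pts[:,0].min()][:,1].mean())), pts[pts[:,1].argmin()], pts[pts[:,1].argmax()]]])
E
```

```text
[0.492, 0.1912, 0.0285] [270.5 330.3] [272. 391.]
[0.492, 0.1912, 0.05] [269.8 324.6] [269. 374.]
[0.557, 0.182, 0.044] [247.6 308.4] [203. 325.]
tcp in wrist [318.43585579 273.73240716]
chock [(0.58, [0.5595, 0.1814, 0.0031])]
chock_end [(0.8, [0.5547, 0.1236, 0.0201])]
corner_pad []
[216 263] [431 340]
0 [array([0.645, 0.232]), array([0.559, 0.252]), array([0.575, 0.13 ]), array([0.532, 0.229])]
0.044 [array([0.648, 0.219]), array([0.58 , 0.234]), array([0.593, 0.139]), array([0.559, 0.217])]
```

carry_out(motion=[0,-0.8,0,-0.03,0,0,1,0,0,0,0,0,0.03,1,0,0,0,0,0,0.03,1,0,0,0,0,0,0.03,1,0,0,0,0,0,0.012,1,0,0,0,0,0,0,1,0,0,0,0.025,0,0,1,0,0,0,0.015,0,0,1,0,0,0,0.005,0,0,1,0,0,0,0,0,0,1])

```text
time_s: 9.0
eef_pos: [0.4882, 0.1934, 0.0143]
eef_rot: [-0.045, 0.709, -0.042, -0.702]
wrist_force: [-0.2, -0.4, -0.1]
opening: -0.002
```

```bash
python3 - <<'E'
from h import *
go([.524,.187,.012],-97)
im=ctrl.camera('side'); w=ctrl.camera('wrist')
cv2.imwrite('pics/s6.png',np.hstack([cv2.resize(im[220:380,180:340],(400,400)),cv2.resize(w[160:480,160:480],(400,400))]))
M=np.linalg.inv(T('side'));K=np.array(ctrl.camera_params('side')['mtx']); o=ctrl.get_obs()
for dz in (0,.02):
    q=K@(M@np.r_[o['eef_pos']+[0,0,dz],1])[:3]; q=q[:2]/q[2]; print(((q-[180,220])*2.5).round())
E
```

```text
pos [0.4882 0.1934 0.0143] rv [-0.03 -0.55  0.26] shift tool [ 0.0026  0.0019 -0.0363] F [-0.2 -0.4 -0.1] t 9.0
[229. 288.]
[227. 275.]
```

View pics/s6.png

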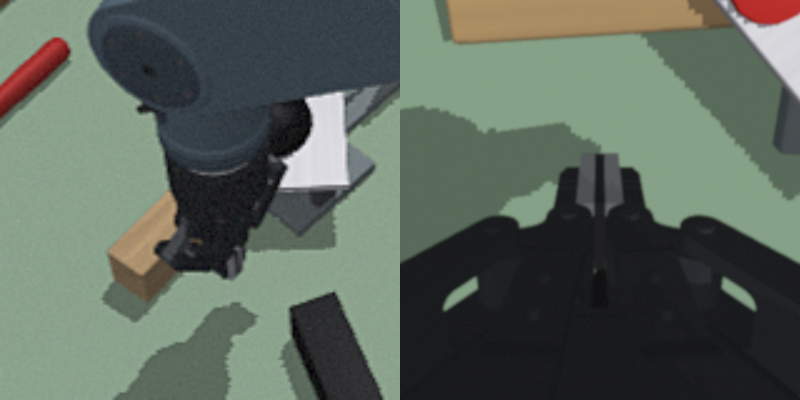

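carry_out(motion=[0,-0.5,0,0.006,0,0,1,0,0,0,0.004,0,0,1,0,0,0,0.004,0,0,1,0,0,0,0,0,0,1])

```text
time_s: 9.5
eef_pos: [0.491, 0.1937, 0.0019]
eef_rot: [-0.045, 0.708, -0.041, -0.704]
wrist_force: [-0.1, 0.6, -0.0]
opening: 0.001
```

carry_out(motion=[0,0,0,0,0.003,-0.01,1,0,0,0,0,0,-0.01,1,0,0,0,0,0,-0.01,1,0,0,0,0,0,-0.008,1,0,0,0,0,0,-0.008,1,0,0,0,0,0,-0.008,1,0,0,0,0,0,0,1])

```text
time_s: 10.2
eef_pos: [0.5502, 0.183, 0.0027]
eef_rot: [-0.046, 0.708, -0.041, -0.703]
wrist_force: [-0.3, 0.4, -0.5]
opening: -0.006
```

```bash
python3 - <<'E'
from h import *
go([.61,.177,.002],-97)
ctrl.camera('wrist');ctrl.camera('side')
print(lm('wrist','chock'),lm('side','chock',n=3),lm('side','chock_end',n=3),lm('wrist','chock_end'))
E
```

```text
pos [0.5502 0.183  0.0027] rv [-0.07 -0.37  0.36] shift tool [ 0.0011 -0.0014 -0.06  ] F [-0.3  0.4 -0.5] t 10.2
[(0.76, [0.5781, 0.1748, 0.0052])] [(0.69, [0.5851, 0.1757, -0.0004]), (0.61, [0.3707, 0.2053, -0.0009]), (0.55, [0.3498, 0.0156, 0.0022])] [(0.91, [0.5752, 0.1221, 0.0265]), (0.88, [0.2969, 0.015, 0.0182]), (0.55, [0.3288, 0.2371, 0.0215])] [(0.8, [0.568, 0.1199, 0.023])]
```

carry_out(motion=[0,0,0,0,0,-0.01,1,0,0,0,0,0,-0.01,1,0,0,0,0,0,-0.01,1,0,0,0,0,0,-0.01,1,0,0,0,0,0,-0.01,1,0,0,0,0,0,-0.01,1,0,0,0,0,0,-0.008,1,0,0,0,0,0,0,1,0,0,0,0,0,0.015,1,0,0,0,0,0,0.015,1])

```text
time_s: 11.5
eef_pos: [0.5942, 0.1773, 0.0026]
eef_rot: [-0.046, 0.709, -0.042, -0.703]
wrist_force: [-0.5, 0.5, 0.3]
opening: 0.003
```

```bash
python3 - <<'E'
from h import *
go([.61,.177,.002],-97)
ctrl.camera('wrist');ctrl.camera('side')
print(lm('wrist','chock'),lm('side','chock',n=3),lm('side','chock_end',n=3),lm('wrist','chock_end'),lm('side','corner_pad'),lm('side','pointer_tip'))
E
```

```text
pos [0.5942 0.1773 0.0026] rv [-0.1  -0.43  0.37] shift tool [ 0.0008 -0.0016 -0.0158] F [-0.5  0.5  0.3] t 11.5
[(0.89, [0.652, 0.1686, 0.005])] [(0.86, [0.3722, 0.2043, 0.001]), (0.83, [0.6546, 0.1653, -0.0001]), (0.59, [0.3512, 0.018, -0.0])] [(0.86, [0.3291, 0.2387, 0.0216]), (0.63, [0.2959, 0.0184, 0.0247])] [(0.83, [0.6504, 0.1121, 0.0216])] [(0.78, [0.555, 0.1328, 0.0634])] []
```

carry_out(motion=[0,0,0,-0.03,0,0,1,0,0,0,-0.04,0,0,1,0,0,0,-0.05,0,0,1,-8.5,0,0,0,0,0,1,-8.5,0,0,0,0,0,1,-8.5,0,0,0,0,0,1,-8.5,0,0,0,0,0,1,-8.5,0,0,0,0,0,1,-8.5,0,0,0,0,0,1,-8.5,0,0,0,0,0,1])

```text
time_s: 12.9
eef_pos: [0.5984, 0.1754, 0.1295]
eef_rot: [0.317, 0.637, 0.317, -0.627]
wrist_force: [-0.1, 0.6, 0.9]
opening: -0.004
```

carry_out(motion=[-8.5,0,0,0,0,0,1,-8.5,0,0,0,0,0,1,-8.5,0,0,0,0,0,1,0,0,0,0,0,0,1])

```text
time_s: 13.3
eef_pos: [0.6, 0.175, 0.1298]
eef_rot: [0.452, 0.55, 0.449, -0.54]
wrist_force: [-0.2, 0.6, -0.1]
opening: 0.004
```

```bash
python3 - <<'E'
from h import *
go([.549,.136,.08],-9.4)
chk(); print(lm('top','pointer_tip'),lm('top','chock',n=3))
E
```

```text
pos [0.6    0.175  0.1298] rv [-1.51 -0.46 -0.72] shift tool [ 0.0489 -0.0433  0.0483] F [-0.2  0.6 -0.1] t 13.3
dot [0.5485 0.1345 0.062 ]
0.85 943 box@.044 [[0.34, 0.257], [0.429, 0.193], [0.403, 0.156], [0.314, 0.219]] [13. 12. 12.]
0.82 1105 box@.044 [[0.297, 0.041], [0.406, 0.036], [0.404, -0.006], [0.295, 0.0]] [18. 18. 17.]
0.77 841 box@.044 [[0.625, 0.193], [0.673, 0.19], [0.664, 0.106], [0.616, 0.11]] [ 69. 111. 137.]
[(0.7, [0.5062, -0.1231, 0.0511]), (0.38, [0.6242, -0.4219, -0.0026])] [(0.91, [0.6523, 0.173, -0.0012]), (0.84, [0.3507, 0.0187, -0.001]), (0.65, [0.3684, 0.2139, -0.001])]
```

carry_out(motion=[-1.5,0,0,0,-0.022,0.024,1,0,-0.5,-0.7,0,-0.022,0.025,1,0,0,0,0,0,0,1,0,0,0,0.03,0,0,1,0,0,0,0.03,0,0,1,0,0,0,0.005,0,0,1,0,0,0,0,0,0,1])

```text
time_s: 14.2
eef_pos: [0.5496, 0.1344, 0.0644]
eef_rot: [0.454, 0.545, 0.451, -0.542]
wrist_force: [-0.2, -0.1, 0.2]
opening: -0.003
```

```bash
python3 - <<'E'
from h import *
go([.549,.136,.05],-9.4)
im=ctrl.camera('side'); w=ctrl.camera('wrist')
cv2.imwrite('pics/s7.png',np.hstack([cv2.resize(im[180:340,200:360],(400,400)),cv2.resize(w,(533,400))[:,67:467]]))
print(lm('side','pointer_tip'))
E
```

```text
pos [0.5496 0.1344 0.0644] rv [-0.99 -0.05 -0.35] shift tool [ 0.0144 -0.001  -0.0015] F [-0.2 -0.1  0.2] t 14.2
[(0.72, [0.5081, -0.1206, 0.0532])]
```

View pics/s7.png

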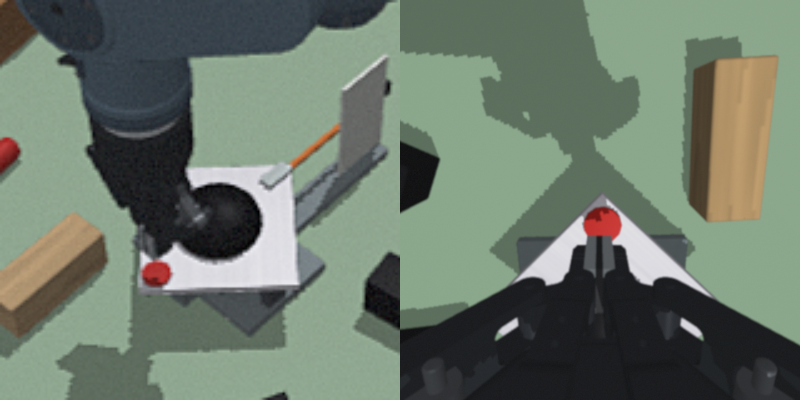

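carry_out(motion=[0,0,0,0.005,0,0,1,0,0,0,0.005,0,0,1,0,0,0,0.004,0,0,1,0,0,0,0,0,0,1])

```text
time_s: 14.75
eef_pos: [0.5533, 0.1348, 0.054]
eef_rot: [0.456, 0.547, 0.45, -0.539]
wrist_force: [-0.8, -0.1, 0.5]
opening: 0.001
```

carry_out(motion=[0,0,0,0.003,0,0,1,0,0,0,0,0,0,1])

```text
time_s: 14.95
eef_pos: [0.5533, 0.1348, 0.0508]
eef_rot: [0.456, 0.547, 0.45, -0.539]
wrist_force: [-0.0, 0.5, -0.6]
opening: -0.002
```

carry_out(motion=[0,0,0,0.003,0,0,1,0,0,0,0,0,0,1])

```text
time_s: 15.15
eef_pos: [0.5534, 0.1348, 0.0475]
eef_rot: [0.456, 0.547, 0.45, -0.539]
wrist_force: [-0.4, 0.7, 0.5]
opening: 0.0
```

carry_out(motion=[0,0,0,0.002,-0.003,0,1,0,0,0,0,0,0,1])

```text
time_s: 15.35
eef_pos: [0.5501, 0.1353, 0.0452]
eef_rot: [0.456, 0.547, 0.45, -0.539]
wrist_force: [-0.9, 1.4, 0.8]
opening: -0.001
```

carry_out(motion=[0,0,0,0.002,0,0,1,0,0,0,0,0,0,1])

```text
time_s: 15.55
eef_pos: [0.5501, 0.1354, 0.0431]
eef_rot: [0.456, 0.547, 0.45, -0.539]
wrist_force: [-1.1, -0.9, -0.3]
opening: -0.002
```

carry_out(motion=[0,0,0,0.002,0,0,1,0,0,0,0,0,0,1])

```text
time_s: 15.75
eef_pos: [0.5503, 0.1354, 0.0411]
eef_rot: [0.456, 0.547, 0.45, -0.539]
wrist_force: [-0.5, 0.1, -0.5]
opening: 0.002
```

carry_out(motion=[0,0,0,0.002,0,0,1,0,0,0,0,0,0,1])

```text
time_s: 15.95
eef_pos: [0.5504, 0.1354, 0.0389]
eef_rot: [0.456, 0.547, 0.45, -0.539]
wrist_force: [-0.3, -0.6, -0.7]
opening: -0.003
```

```bash
python3 - <<'E'
from h import *
go([.549,.136,.05],-9.4)
ctrl.camera('side');ctrl.camera('top')
print(lm('side','pointer_tip'),lm('top','pointer_tip'),lm('side','corner_pad'))
E
```

```text
pos [0.5504 0.1354 0.0389] rv [-0.95 -0.15 -0.82] shift tool [-0.0111 -0.0013 -0.0004] F [-0.3 -0.6 -0.7] t 15.95
[(0.95, [0.5102, -0.1224, 0.0542])] [(0.73, [0.5075, -0.124, 0.0501])] [(0.86, [0.5563, 0.1337, 0.0622])]
```

Pointer still at rest, no contact; continuing in small steps.

carry_out(motion=[0,0,0,0.003,0,0,1,0,0,0,0,0,0,1])

```text
time_s: 16.4
eef_pos: [0.5508, 0.1354, 0.0362]
eef_rot: [0.456, 0.547, 0.449, -0.539]
wrist_force: [0.4, 0.6, 0.4]
opening: 0.003
```

carry_out(motion=[0,0,0,0.003,0,0,1,0,0,0,0,0,0,1])

```text
time_s: 16.6
eef_pos: [0.5512, 0.1354, 0.0333]
eef_rot: [0.456, 0.547, 0.449, -0.539]
wrist_force: [-0.3, 0.4, -0.0]
opening: 0.004
```

```bash
python3 - <<'E'
from h import *
go([.549,.136,.05],-9.4)
im=ctrl.camera('side');ctrl.camera('top');w=ctrl.camera('wrist')
print(lm('side','pointer_tip'),lm('top','pointer_tip'),lm('side','corner_pad'))
cv2.imwrite('pics/s8.png',np.hstack([cv2.resize(im[180:340,200:360],(400,400)),cv2.resize(w[160:420,190:450],(400,400))]))
E
```

```text
pos [0.5512 0.1354 0.0333] rv [-0.95 -0.16 -0.91] shift tool [-0.0168 -0.002  -0.0003] F [-0.3  0.4 -0. ] t 16.6
[(0.69, [0.5096, -0.1229, 0.0538])] [(0.76, [0.503, -0.1221, 0.0531])] [(0.82, [0.5561, 0.1345, 0.0639])]
```

View pics/s8.png

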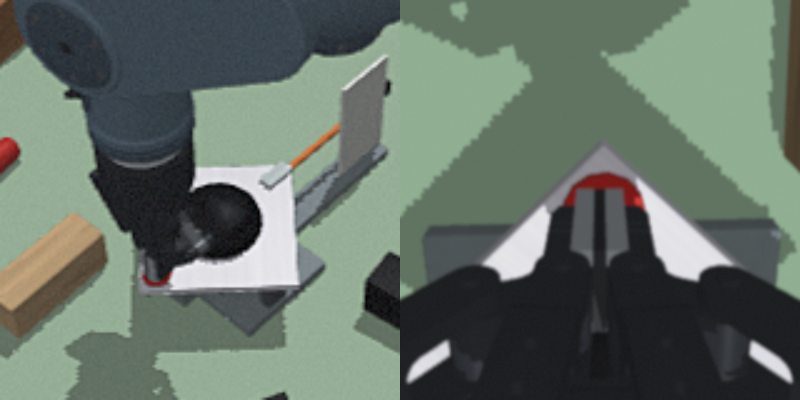

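carry_out(motion=[0,0,0,0.002,0,0,1,0,0,0,0,0,0,1])

```text
time_s: 17.1
eef_pos: [0.5514, 0.1356, 0.032]
eef_rot: [0.457, 0.548, 0.449, -0.538]
wrist_force: [-2.7, -0.8, 4.2]
opening: -0.004
```

carry_out(motion=[0,0,0,0.002,0,0,1,0,0,0,0,0,0,1])

```text
time_s: 17.3
eef_pos: [0.5515, 0.1357, 0.0307]
eef_rot: [0.457, 0.548, 0.449, -0.538]
wrist_force: [-2.4, -0.2, 3.9]
opening: -0.001
```

carry_out(motion=[0,0,0,0.002,0,0,1,0,0,0,0,0,0,1])

```text
time_s: 17.5
eef_pos: [0.5515, 0.1359, 0.0295]
eef_rot: [0.457, 0.547, 0.449, -0.538]
wrist_force: [-2.7, -1.0, 6.2]
opening: -0.002
```

```bash
python3 - <<'E'
from h import *
go([.549,.136,.05],-9.4)
ctrl.camera('side');ctrl.camera('top')
print(lm('side','pointer_tip'),lm('top','pointer_tip'),lm('side','corner_pad'))
E
```

```text
pos [0.5515 0.1359 0.0295] rv [-0.93 -0.18 -0.92] shift tool [-0.0205 -0.0022  0.0003] F [-2.7 -1.   6.2] t 17.5
[(0.88, [0.5095, -0.1231, 0.0642]), (0.41, [0.5426, 0.0612, 0.0006])] [(0.76, [0.5072, -0.1208, 0.0636]), (0.21, [0.4522, 0.3934, 0.0015])] [(0.78, [0.5563, 0.1312, 0.0603])]
```

carry_out(motion=[0,0,0,0.002,0,0,1,0,0,0,0.002,0,0,1,0,0,0,0.002,0,0,1,0,0,0,0,0,0,1])

```text
time_s: 18.15
eef_pos: [0.5516, 0.1361, 0.0261]
eef_rot: [0.457, 0.547, 0.45, -0.538]
wrist_force: [-3.3, -0.1, 7.9]
opening: 0.002
```

```bash
python3 - <<'E'
from h import *
go([.549,.136,.05],-9.4)
ctrl.camera('side');ctrl.camera('top')
print(lm('side','pointer_tip'),lm('top','pointer_tip'),lm('side','corner_pad'))
E
```

```text
pos [0.5516 0.1361 0.0261] rv [-0.9  -0.17 -0.9 ] shift tool [-0.0239 -0.0021  0.0005] F [-3.3 -0.1  7.9] t 18.15
[] [(0.74, [0.5064, -0.1232, 0.0695]), (0.74, [0.5374, 0.0678, -0.0053])] [(0.93, [0.558, 0.1345, 0.0544])]
```

carry_out(motion=[0,0,0,0.002,0,0,1,0,0,0,0.002,0,0,1,0,0,0,0.0005,0,0,1])

```text
time_s: 18.7
eef_pos: [0.5516, 0.1361, 0.0242]
eef_rot: [0.457, 0.547, 0.45, -0.539]
wrist_force: [-4.1, 0.1, 8.9]
opening: -0.002
```

```bash
python3 - <<'E'
from h import *
go([.549,.136,.05],-9.4)
im=ctrl.camera('side');ctrl.camera('top')
print(lm('side','pointer_tip'),lm('top','pointer_tip'),lm('side','corner_pad'))
E
```

```text
pos [0.5516 0.1361 0.0242] rv [-0.88 -0.14 -0.88] shift tool [-0.0259 -0.0021  0.0005] F [-4.1  0.1  8.9] t 18.7
[(0.78, [0.5099, -0.1219, 0.0785])] [(0.79, [0.5071, -0.1213, 0.077])] [(0.96, [0.557, 0.1326, 0.0533])]
```

carry_out(motion=[0,0,0,0.0005,0,0,1,0,0,0,0.0005,0,0,1,0,0,0,0.0005,0,0,1,0,0,0,0.0005,0,0,1,0,0,0,0.0005,0,0,1])

```text
time_s: 19.45
eef_pos: [0.5516, 0.1361, 0.0257]
eef_rot: [0.457, 0.546, 0.45, -0.539]
wrist_force: [-3.8, 0.3, 9.1]
opening: 0.001
```

carry_out(motion=[0,0,0,0.0005,0,0,1,0,0,0,0.0005,0,0,1,0,0,0,0.0005,0,0,1,0,0,0,0.0005,0,0,1,0,0,0,0.0005,0,0,1])

```text
time_s: 19.95
eef_pos: [0.5515, 0.136, 0.0267]
eef_rot: [0.457, 0.546, 0.45, -0.539]
wrist_force: [-3.8, -0.6, 8.7]
opening: -0.0
```

```bash
python3 - <<'E'
from h import *
go([.549,.136,.05],-9.4)
im=ctrl.camera('side');ctrl.camera('top')
print(lm('side','pointer_tip'),lm('top','pointer_tip'),lm('side','corner_pad'))
E
```

```text
pos [0.5515 0.136  0.0267] rv [-0.79 -0.04 -0.83] shift tool [-0.0233 -0.0022  0.0004] F [-3.8 -0.6  8.7] t 19.95
[(0.77, [0.5095, -0.1203, 0.0717]), (0.17, [0.7875, 0.1613, -0.0018])] [(0.83, [0.5086, -0.1235, 0.071])] [(0.65, [0.5578, 0.133, 0.0558])]
```

carry_out(motion=[0,0,0,0.002,0,0,1,0,0,0,0.002,0,0,1,0,0,0,0.002,0,0,1,0,0,0,0.0008,0,0,1])

```text
time_s: 20.6
eef_pos: [0.5516, 0.1361, 0.0232]
eef_rot: [0.458, 0.545, 0.45, -0.539]
wrist_force: [-4.9, -1.4, 9.5]
opening: -0.005
```

carry_out(motion=[0,0,0,0.0009,0,0,1,0,0,0,0.0009,0,0,1,0,0,0,0.0009,0,0,1,0,0,0,0.0009,0,0,1,0,0,0,0.0009,0,0,1])

```text
time_s: 21.1
eef_pos: [0.5515, 0.1361, 0.0233]
eef_rot: [0.458, 0.545, 0.45, -0.539]
wrist_force: [-5.9, -0.1, 10.6]
opening: -0.0
```

```bash
python3 - <<'E'
from h import *
go([.549,.136,.05],-9.4)
im=ctrl.camera('side');ctrl.camera('top')
print(lm('side','pointer_tip'),lm('top','pointer_tip'),lm('side','corner_pad'))
E
```

```text
pos [0.5515 0.1361 0.0233] rv [-0.7   0.06 -0.76] shift tool [-0.0267 -0.0021  0.0006] F [-5.9 -0.1 10.6] t 21.1
[(0.87, [0.5082, -0.1233, 0.083])] [(0.92, [0.5046, -0.1208, 0.0786])] [(0.96, [0.5579, 0.1372, 0.0529])]
```

carry_out(motion=[0,0,0,0.0008,0,0,1,0,0,0,0.0008,0,0,1,0,0,0,0.0008,0,0,1,0,0,0,0.0008,0,0,1,0,0,0,0.0008,0,0,1,0,0,0,0.0008,0,0,1])

```text
time_s: 21.95
eef_pos: [0.5515, 0.136, 0.0239]
eef_rot: [0.458, 0.544, 0.45, -0.54]
wrist_force: [-3.9, 0.5, 9.9]
opening: -0.001
```

carry_out(motion=[0,0,0,-0.003,0,0,1,0,0,0,-0.003,0,0,1,0,0,0,-0.004,0,0,1,0,0,0,-0.01,0,0,1,0,0,0,-0.03,0,0,1,0,0,0,-0.04,0,0,1,0,0,0,-0.04,0,0,1,0,0,0,0,0,0,1,0,0,0,0,0,0,1])

```text
time_s: 22.85
eef_pos: [0.5491, 0.1366, 0.16]
eef_rot: [0.458, 0.544, 0.451, -0.54]
wrist_force: [-0.0, 0.6, -0.9]
opening: 0.0
```

```bash
python3 - <<'E'
from h import *
go([.549,.136,.05],-9.4)
im=ctrl.camera('side');t=ctrl.camera('top');w=ctrl.camera('wrist')
for x in ['pointer_tip','corner_pad','chock','chock_end','mount']: print(x,[lm(c,x,n=3) for c in ('side','top','wrist')])
cv2.imwrite('pics/end.png',np.hstack([cv2.resize(im,(400,300)),cv2.resize(w,(400,300))]))
E
```

```text
pos [0.5491 0.1366 0.16  ] rv [-0.64  0.15 -0.64] shift tool [ 0.11   -0.0012  0.0003] F [-0.   0.6 -0.9] t 22.85
pointer_tip [[(0.82, [0.5074, -0.1249, 0.0535]), (0.49, [0.5572, 0.135, 0.0633])], [(0.56, [0.5085, -0.1213, 0.0519])], []]
corner_pad [[], [(0.79, [0.5511, 0.1359, 0.0569])], [(0.68, [0.5484, 0.1321, 0.0622])]]
chock [[(0.91, [0.6532, 0.1695, 0.0001]), (0.75, [0.3695, 0.2064, -0.0011]), (0.61, [0.3545, 0.0213, 0.0014])], [(0.89, [0.3539, 0.0166, -0.0022]), (0.83, [0.6514, 0.1715, -0.0018])], [(0.72, [0.3501, 0.0201, 0.0024]), (0.67, [0.3729, 0.2078, 0.0019]), (0.57, [0.6528, 0.1678, 0.0028])]]
chock_end [[(0.69, [0.2971, 0.0173, 0.0181]), (0.67, [0.3267, 0.2356, 0.0186])], [(0.87, [0.6472, 0.1148, 0.0195]), (0.71, [0.296, 0.0206, 0.0208])], [(0.88, [0.3251, 0.2437, 0.0219]), (0.82, [0.6453, 0.1117, 0.0217]), (0.75, [0.2959, 0.0177, 0.0242])]]
mount [[(0.96, [0.5413, 0.0609, 0.001]), (0.69, [0.7825, -0.1695, -0.0019])], [(0.81, [0.5375, 0.068, -0.0011])], [(0.58, [0.5396, 0.0634, 0.0023])]]
```

View pics/end.png

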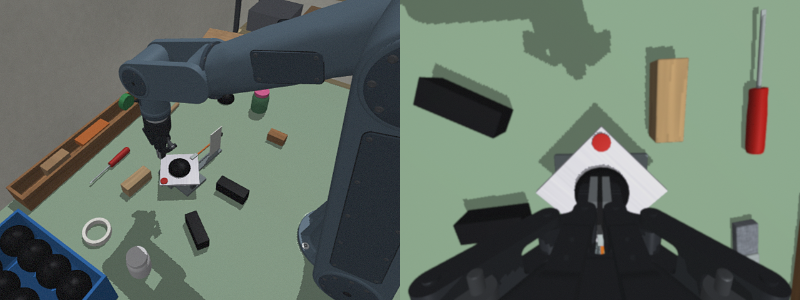

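The picture shows the plate back level with the red dot at about (600,142). The chock stands clear of it at (669,100), and the gripper is free above.

```bash
python3 -c "
from bench import ctrl
print(ctrl.hand_in())"
```

```text
the job is handed in; nothing more can be done
None
```

I pushed the chock out sideways, pressed the red-dotted corner until the pointer was in the green band, let the plate spring back, and handed the job in. No verdict was reported.

- **Chock:** it moved about 95 mm along the mount's +x. In the last pictures it stands upright, with its inner end about 100 mm from the red dot.
- **Press:** I took the band's middle as about 77 mm above the bench.
  - **First press:** the pointer reached about 77 mm, then drifted down to about 71 mm over roughly a second.
  - **Second press:** I pressed again and held about 1.3 s. The cameras read 79 mm (top) and 83 mm (side), and the finger travel gives about 78 mm. All of these lie within the band, and well below the 91 mm failure limit.
- **At the end:** the pointer is back at about 53 mm (54 mm at rest), the wrist force is within noise, and the gripper is clear. Nothing else looked disturbed in the pictures, though I did not re-measure the bystanders. The clock was at about 23 s of the 45 s limit.

**Checks that disagreed:**
- **Fingertips:** they sit about 20–30 mm short of the reported tool point. My first push therefore passed over the chock without touching it, and I repeated it lower. I also found the red dot by force instead of by height.
- **Band height:** the network read 80–81 mm and my pixel measurement gave about 76–77 mm. I used the pixel value because the network also read the resting pointer about 5 mm too high in the same view.

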